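Slide the tall instrument case into the corner stop

TASK

Push the tall instrument case along the table, touching only its wide base board, until the board sits flush against both fences of the L-shaped corner stop, then leave it standing there. The case is heavy for its narrow feet and tips if pushed high, so slide it: it must not be lifted or rock noticeably, and the small parts around it stay where they are.

Things in the scene. Friction and masses are not known exactly. Their poses are not given: they have to be found in the camera images.
- case: Tall case on a square plywood base board 140 x 140 mm, board from 10 to 30 mm above the table, four rubber feet below with outer edges only 36 mm from the middle. About 0.9 kg; slides at 3 to 7 N; pushes above about 50 mm tip it. Origin: on the table, mid feet; x, y along the board's edges (at zero yaw x away from the robot, y left), z up. Its +x side goes to the far fence, +y to the left fence.
- case_upper: The grey steel case proper, fixed on the middle of the board and not to be touched: 66 x 66 mm, from 30 to 210 mm above the table, with a steel bail handle on top up to 246 mm. The board stands out 37 mm beyond it on all sides. Origin in the middle of its underside, axes as case.
- far_right (a point): Corner of the base board at (+70, -70) mm in the case's frame, 20 mm up.
- far_left (a point): Corner of the base board at (+70, +70) mm in the case's frame, 20 mm up: the corner that goes into the corner of the stop.
- near_left (a point): Corner of the base board at (-70, +70) mm in the case's frame, 20 mm up.
- corner_stop: Fixed aluminium L, bars 14 mm thick, 34 mm high. Origin: inside corner, table height. Far fence: inner face at x = 0 of this frame, 250 mm from the corner to -y (right). Left fence: inner face at y = 0, 170 mm from the corner to -x (toward the robot). The case comes in from x < 0, y < 0; parked, its origin is at (-70, -70) mm here, axes parallel.
- needle_oiler: Small upright oiler bottle with red needle cap, 27 mm diameter, 102 mm high, right of the work; origin under its middle. Leave alone.
- ring_gauge: Plain steel ring, 64 mm outside, 20 mm high, lying flat left of the stop; origin under its middle. Leave alone.
- turned_part_1: Turned flanged bush, 48 mm diameter, 28 mm high, left and nearer the robot; origin under its middle. Leave alone.
- vee_block_2: Steel vee block 34 x 45 x 36 mm, at the left; origin under its middle. Leave alone.
There are look-alikes about, which are no part of the job. There is more than one size of the case; the job needs the largest.

How it is judged:
By the outcome, as a careful person would: the job done as asked, in the order asked, and still so for the second after the job is handed in, with the robot touching nothing.
It also fails if it takes over 72 s, if anything falls off the work surface, if the arm or the gripper's body presses on something with over 40 N, if the wrist force passes 120 N, or if a joint passes its speed limit or range.

ROBOT

A 6-joint arm with a two-finger parallel gripper is mounted at the origin on the work surface; the furniture and walls round the work are solid. World frame = base frame: x ahead of the robot, y to its left, z up, the work surface at z = 0. Lengths are in mm, angles in rad, forces in N, time in s.
With the tool pointing down it reaches from about 275 to 825 mm from the base axis. Payload 4.9 kg.
Tool frame: the origin (TCP) lies at the very end of the fingers, on their centre line; the grasp point (between the pads) lies 19 mm behind it; z points along the fingers, y is the direction in which the jaws open and shut (so a half turn about z gives the same grasp; the last joint's range is limited). The gripper opens to 85 mm and grips with 20 to 120 N. Pads are 22 mm wide; open, the fingers measure 114 mm over their backs; the gripper's body (76 mm by 85 mm) begins 54 mm behind the grasp point. The pads swing forward as they close: fully open they stand 13 mm farther back than shut.
Start: joints at [-1.282, 0.326, -0.193, 1.052, 0, 1.437], TCP at [225.687, -501.581, 231.281] pointing down, gripper open.
Joint ranges: [-2.65, 2.65], [-0.97, 1.79], [-1.3, 1.35], [-1.93, 2.1], [-1.47, 1.37], [-3.14, 3.14]. Speed limits (rad/s): [2.57, 2.57, 3.14, 3.14, 3.14, 3.14].

INTERFACE

Orientations are given as [roll, pitch, yaw] about the fixed x, y, z axes, in that order (R = Rz(yaw) Ry(pitch) Rx(roll)).
In Python, from bench import bot, solve_ik, imaging gives the robot as it stands. Calls block until the motion is done:
- bot.move_ptp(position, orientation): joint-space move of the TCP to a pose.
- bot.movel(position, rot=None, max_speed=150, threshold=None): straight line of the TCP; rot=None keeps the orientation; max_speed is the mean speed in mm/s. With threshold (N) it stops when the force on the tool has changed by that much, and returns True; else False.
- bot.move_j(angles): joint-space move.
- bot.grip(opening, effort=None): opening from 0.0 (shut) to 1.0 (fully open); effort is the grip in N (None keeps the last); returns when the fingers have stopped.
- bot.dwell(seconds).
- solve_ik(position, orientation): joint angles nearest the present ones, or None.
- bot.get_state(): the state.
- imaging.capture(name): name is "side" or "top"; returns the picture (420x560x3 uint8, blue, green, red); there is no depth.
- imaging.camera_model(name): a dict with "K" (3x3 intrinsics, pixels), "k1" (the pictures are not rectified: a ray, as slopes to the right and down, at radius r is drawn at 1 + k1 r^2 times it, then the intrinsics apply), "position" and "rotation" of the camera in the world. Camera axes: x right, y up, looking along -z (the intrinsics and any distortion apply to the point x, -y, -z); pixel columns grow to the right and rows downward; lengths in mm; the calibration is good to about 2 mm. A picture is of the moment at which its call begins. camera_model takes no time and is no camera call.
A pose or a line that the arm cannot do raises bot.IKError and nothing moves.
- bot.sign_off(): hands the job in, once; it reports no verdict.
The state is a dict: "t": time; "qpos": joint angles; "joint_velocities": joint speeds; "effort": joint torques, N m; "tcp_pos": TCP position; "orientation": TCP orientation; "contact_force": force on the tool from outside, world axes, zero at the start; "wrist_torque": the same for the moment, N m; "opening": opening from 0.0 (shut) to 1.0 (fully open).
Only numpy, scipy, OpenCV 4.12 (cv2) and the standard library are available. Lean on these libraries where they do the work, as an engineer would, in place of code of your own. Each camera call takes 0.05 s, during which the arm holds its last target.

## Working session

There is one attempt and no reset: what is moved stays moved. The work goes in short steps, each a Python script; the robot and the scene stay as the last script left them, time stands still between calls to the robot, and variables do not carry over. Pictures are saved under pics/ and viewed, and the job is handed in when it is done.

```bash
ls; mkdir -p pics; python3 - <<'E'
from bench import bot, solve_ik, imaging
import cv2
for n in ("top","side"):
    cv2.imwrite(f"pics/{n}0.png",imaging.capture(n))
    m=imaging.camera_model(n);print(n,m)
s=bot.get_state();print(s)
E
```

```text
pics
top {'K': array([[434.92232493,   0.        , 278.0105847 ],
       [  0.        , 434.92232493, 212.08064247],
       [  0.        ,   0.        ,   1.        ]]), 'k1': -0.052306701853410666, 'position': array([ 445.20393174,  -22.58914702, 1155.16518495]), 'rotation': array([ 4.73623537e-02,  5.77589138e-04, -1.56313693e+00])}
side {'K': array([[531.97994924,   0.        , 282.45070735],
       [  0.        , 531.97994924, 205.54443733],
       [  0.        ,   0.        ,   1.        ]]), 'k1': -0.035025623117147076, 'position': array([  532.74952654, -1115.2301074 ,   801.47478564]), 'rotation': array([0.97796172, 0.01452436, 0.03001305])}
{'t': 0.1, 'qpos': array([-1.28221337e+00,  3.26872600e-01, -1.93510529e-01,  1.05197136e+00,
       -4.53881311e-05,  1.43659485e+00]), 'joint_velocities': array([ 1.12292300e-03, -1.30633894e-03,  2.01091769e-03, -3.50500010e-05,
       -1.29192754e-03,  6.37468515e-04]), 'effort': array([ 6.50949078e-04, -4.44239080e+01,  2.63038909e+01,  7.86126649e-03,
       -1.25573242e-04, -3.56308689e-07]), 'tcp_pos': array([ 225.51177423, -501.06533467,  230.56846339]), 'orientation': array([-3.14004243e+00, -1.63500377e-04,  4.22784338e-01]), 'contact_force': array([-0.58279463,  0.51182729, -0.34439655]), 'wrist_torque': array([-0.01948398,  0.01960024,  0.0092874 ]), 'opening': 1.0034366729684105}
```

View pics/top0.png

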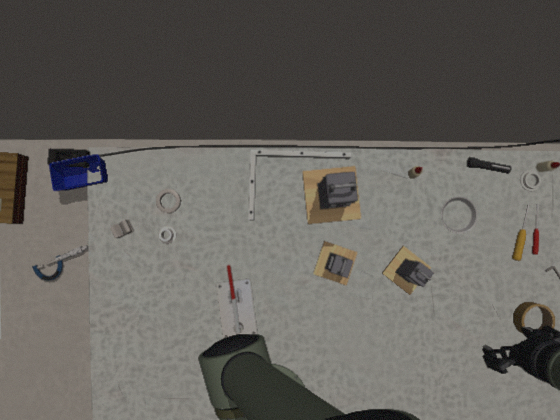

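View pics/side0.png

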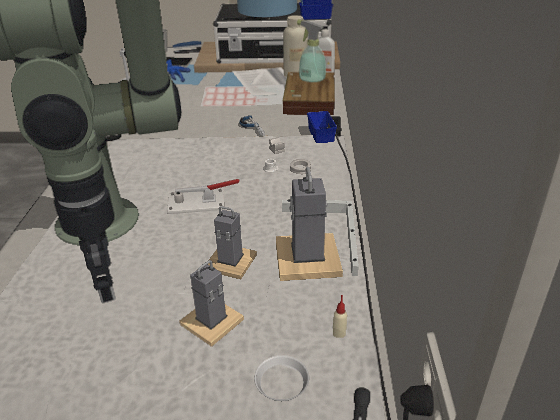

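Three case look-alikes in the top view: (331,195), (336,262) and (408,270). The one at (331,195) looks largest. The corner stop's inner corner is near (256,156). I'll enlarge this area to confirm and measure.

```bash
cat > h.py <<'E'
import numpy as np, cv2
from scipy.spatial.transform import Rotation as R
from bench import bot, solve_ik, imaging
def cam(n):
    m=imaging.camera_model(n); return m, R.from_euler('xyz',m['rotation']).as_matrix()
def ray2z(n,uv,z):
    m,Rm=cam(n);K=m['K'];d=np.array([m['k1'],0,0,0,0.])
    p=cv2.undistortPoints(np.array(uv,float).reshape(-1,1,2),K,d).reshape(-1,2)
    r=np.c_[p[:,0],-p[:,1],-np.ones(len(p))]@Rm.T
    return m['position']+r*((z-m['position'][2])/r[:,2])[:,None]
def proj(n,P):
    m,Rm=cam(n);c=(np.array(P,float).reshape(-1,3)-m['position'])@Rm
    x=c[:,0]/-c[:,2];y=-c[:,1]/-c[:,2];f=1+m['k1']*(x*x+y*y)
    K=m['K'];return np.c_[K[0,0]*x*f+K[0,2],K[1,1]*y*f+K[1,2]]
E
python3 - <<'E'
from h import *
a=cv2.imread('pics/top0.png')[140:300,230:440]
cv2.imwrite('pics/top0c.png',cv2.resize(a[:90,:140],None,fx=5.7,fy=5.7,interpolation=cv2.INTER_CUBIC))
b=cv2.imread('pics/side0.png')[160:290,260:370]
cv2.imwrite('pics/side0c.png',cv2.resize(b,None,fx=4.5,fy=4.5,interpolation=cv2.INTER_CUBIC))
print(ray2z('top',[[303,171],[358,167],[360,219],[307,224],[323,241],[356,251],[346,284],[314,275]],30).round())
E
```

```text
[[ 606.  -86.   30.]
 [ 618. -229.   30.]
 [ 482. -234.   30.]
 [ 468.  -97.   30.]
 [ 425. -138.   30.]
 [ 399. -224.   30.]
 [ 314. -198.   30.]
 [ 337. -115.   30.]]
```

View pics/top0c.png

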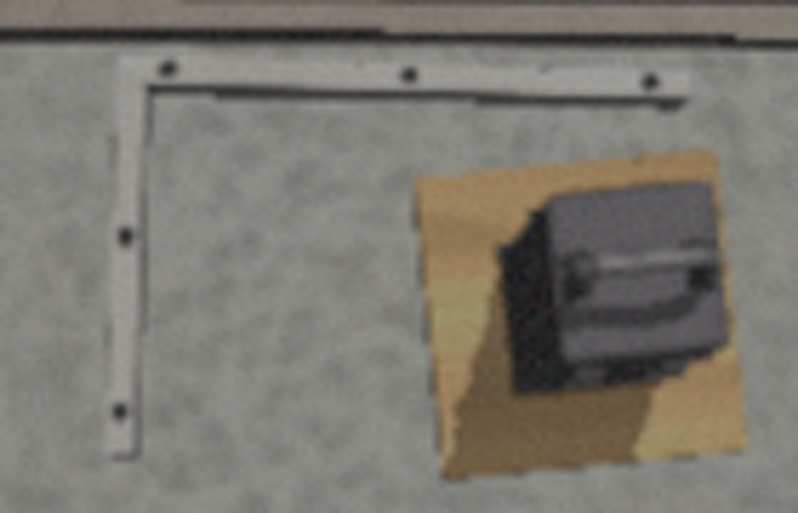

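View pics/side0c.png

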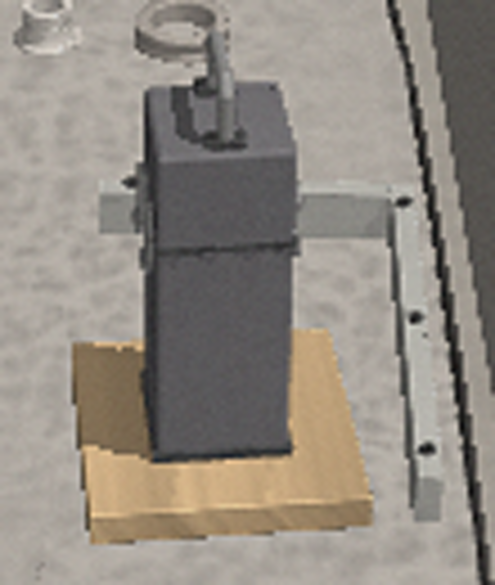

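```bash
python3 - <<'E'
from h import *
def c(u): return (np.array(u,float)+.5)/5.7-.5+[230,140]
def fit(P):
    # square corners FL,FR,NR,NL
    o=P.mean(0); L=np.array([[70,70],[70,-70],[-70,-70],[-70,70.]])
    a=[np.linalg.norm(P[i]-P[(i+1)%4]) for i in range(4)]
    z=((P-o)@[1,1j])*np.conj(L@[1,1j]); return o,np.angle(z.sum()),a
b=ray2z('top',c([[415,178],[714,148],[748,450],[443,480]]),30)[:,:2];print(b.round(1));print(fit(b))
s=ray2z('top',c([[148,88],[687,99],[136,458]]),34)[:,:2];print('stop',s.round(1))
f=s[1]-s[0];l=s[2]-s[0];print(np.arctan2(f[0],-f[1]),np.arctan2(-l[1],-l[0]),np.linalg.norm(f),np.linalg.norm(l))
# side, crop scale 4.5 origin 260,160
def d(u): return (np.array(u,float)+.5)/4.5-.5+[260,160]
b=ray2z('side',d([[72,345],[332,328],[372,497],[90,517]]),30)[:,:2];print('side NL FL FR NR',b.round(1));print(fit(b[[1,2,3,0]]))
print('side stop inner corner z34?',ray2z('side',d([[388,195],[416,478],[99,193]]),34).round(1))
E
```

```text
[[ 606.6  -84.2]
 [ 621.6 -221.1]
 [ 483.4 -236.4]
 [ 468.8  -97.6]]
(array([ 545.07298689, -159.78619639]), np.float64(0.10538831854438091), [np.float64(137.69104302885088), np.float64(139.00243359795377), np.float64(139.5640909243586), np.float64(138.44270488053564)])
stop [[ 646.4   38. ]
 [ 643.4 -208. ]
 [ 477.6   41.7]]
-0.012246704862385929 -0.021761277928222772 246.05180614679185 168.85254064738913
side NL FL FR NR [[ 474.8 -102.4]
 [ 613.4  -85.9]
 [ 626.2 -223.1]
 [ 489.1 -239.6]]
(array([ 550.87322139, -162.76353922]), np.float64(0.10858409288697872), [np.float64(137.78765964823114), np.float64(138.14161443724728), np.float64(137.87163450361658), np.float64(139.65968524522293)])
side stop inner corner z34? [[ 651.5   36.7   34. ]
 [ 648.2 -213.4   34. ]
 [ 484.8   37.5   34. ]]
```

Identified: the board at (331,195) measures about 139 mm and matches the 140 mm case. The others measure about 88 mm. Case yaw is about +0.107 and stop yaw about -0.015. It needs roughly +30 mm in x, +129 mm in y and -0.12 rad. I plan a two-finger line push with the tool tilted back, first +y, then +x. Next I'll check clearances and IK.

```bash
cat >> h.py <<'E'
def ori(push, psi, t, s=1):
    # push 'y' or 'x'; psi stop yaw; tips lead by tilt t; tool y along fence
    ex=np.array([np.cos(psi),np.sin(psi),0]);ey=np.array([-np.sin(psi),np.cos(psi),0])
    p,a=(ey,ex) if push=='y' else (ex,ey)
    z=p*np.sin(t)-np.array([0,0,np.cos(t)]);y=a*s;x=np.cross(y,z)
    return R.from_matrix(np.c_[x,y,z]).as_euler('xyz')
E
python3 - <<'E'
from h import *
print('oiler top/side', ray2z('top',[[416,173]],50).round(), ray2z('side',[[340,334]],0).round())
print('ring etc side', ray2z('side',[[300,170],[270,170],[277,150]],0).round())
for t in(.2,.3,.4):
  for s in (1,-1):
    for P,pu in (((548,-280,120),'y'),((548,-275,6),'y'),((548,-105,6),'y'),((440,-32,120),'x'),((440,-32,6),'x'),((505,-32,6),'x')):
        o=ori(pu,-.015,t,s);q=solve_ik(list(P),list(o));print(t,s,P,pu,None if q is None else np.round(q,2))
E
```

```text
oiler top/side [[ 601. -375.   50.]] [[ 613. -381.   -0.]]
ring etc side [[532. 264.   0.]
 [442. 264.   0.]
 [458. 391.   0.]]
0.2 1 (548, -280, 120) y [-0.67  0.62 -0.04  1.04  0.16  0.91]
0.2 1 (548, -275, 6) y [-0.66  0.74 -0.15  0.81  0.16  0.91]
0.2 1 (548, -105, 6) y [-0.42  0.63 -0.37  0.65  0.18  1.16]
0.2 1 (440, -32, 120) x [-0.28  0.12 -0.82  0.44  0.05 -0.26]
0.2 1 (440, -32, 6) x [-0.28  0.35 -0.95  0.07  0.05 -0.26]
0.2 1 (505, -32, 6) x [-0.24  0.43 -0.79  0.15  0.04 -0.22]
0.2 -1 (548, -280, 120) y [-0.67  0.62 -0.04  1.04  0.16 -2.24]
0.2 -1 (548, -275, 6) y [-0.66  0.74 -0.15  0.81  0.16 -2.23]
0.2 -1 (548, -105, 6) y [-0.42  0.63 -0.37  0.65  0.18 -1.99]
0.2 -1 (440, -32, 120) x [-0.28  0.12 -0.82  0.44  0.05  2.89]
0.2 -1 (440, -32, 6) x [-0.28  0.35 -0.95  0.07  0.05  2.89]
0.2 -1 (505, -32, 6) x [-0.24  0.43 -0.79  0.15  0.04  2.93]
0.3 1 (548, -280, 120) y [-0.71  0.67  0.03  1.13  0.23  0.86]
0.3 1 (548, -275, 6) y [-0.7   0.78 -0.07  0.91  0.23  0.86]
0.3 1 (548, -105, 6) y [-0.47  0.66 -0.33  0.71  0.27  1.1 ]
0.3 1 (440, -32, 120) x [-0.3   0.06 -0.92  0.3
[... 547 characters left out ...]
0.1   1.22  0.3   0.81]
0.4 1 (548, -275, 6) y [-0.73  0.84  0.    1.01  0.3   0.81]
0.4 1 (548, -105, 6) y [-0.51  0.7  -0.29  0.78  0.35  1.04]
0.4 1 (440, -32, 120) x [-0.32  0.02 -1.02  0.15  0.12 -0.29]
0.4 1 (440, -32, 6) x [-0.32  0.34 -1.16 -0.31  0.12 -0.29]
0.4 1 (505, -32, 6) x [-0.27  0.4  -1.   -0.22  0.1  -0.23]
0.4 -1 (548, -280, 120) y [-0.74  0.72  0.1   1.22  0.3  -2.34]
0.4 -1 (548, -275, 6) y [-0.73  0.84  0.    1.01  0.3  -2.33]
0.4 -1 (548, -105, 6) y [-0.51  0.7  -0.29  0.78  0.35 -2.1 ]
0.4 -1 (440, -32, 120) x [-0.32  0.02 -1.02  0.15  0.12  2.86]
0.4 -1 (440, -32, 6) x [-0.32  0.34 -1.16 -0.31  0.12  2.86]
0.4 -1 (505, -32, 6) x [-0.27  0.4  -1.   -0.22  0.1   2.91]
```

```bash
python3 - <<'E'
from h import *
o=list(ori('y',-.015,.25))
bot.move_ptp([543,-278,200],o)
bot.movel([543,-275,7],max_speed=120)
s=bot.get_state();print(s['t'],s['tcp_pos'],s['contact_force'])
for n in("top","side"):cv2.imwrite(f"pics/{n}1.png",imaging.capture(n))
a=cv2.imread('pics/side1.png')[160:300,230:390];b=cv2.imread('pics/top1.png')[130:270,230:440]
cv2.imwrite('pics/c1.png',cv2.resize(np.hstack([a,b]),None,fx=2.1,fy=2.1,interpolation=cv2.INTER_CUBIC))
cv2.imwrite('pics/c1s.png',cv2.resize(a,None,fx=4.2,fy=4.2,interpolation=cv2.INTER_CUBIC))
E
```

```text
3.3 [ 543.51285574 -275.35591661    7.71808018] [ 0.37295261  0.05181338 -0.51435866]
```

View pics/c1s.png

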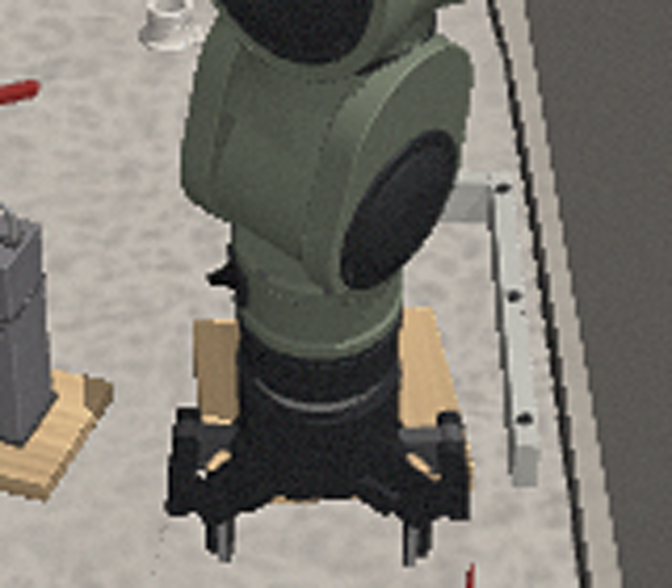

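View pics/top1.png

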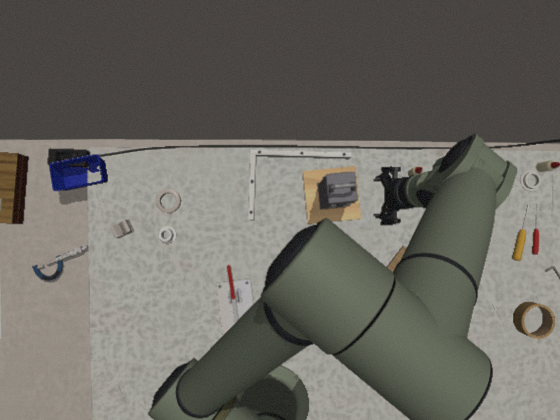

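```bash
python3 - <<'E'
from h import *
s=bot.get_state();p=s['tcp_pos'];Rm=R.from_euler('xyz',s['orientation']).as_matrix()
for back in(0,13):
    print(back,[ (p+Rm@np.array([-11*0,dy,-back])).round(0).tolist() for dy in(-50,50)],proj('side',[p+Rm@np.array([0,dy,-back]) for dy in(-50,50)]).round(1).tolist())
# push: first contact
st=bot.get_state()['contact_force']
r=bot.movel([543+.45,-245,7.5],max_speed=25,threshold=3)
s=bot.get_state();print(r,s['t'],s['tcp_pos'].round(1),s['contact_force'].round(1))
E
```

```text
0 [[493.0, -275.0, 8.0], [593.0, -276.0, 8.0]] [[281.3, 293.3], [327.9, 294.2]]
13 [[493.0, -278.0, 20.0], [593.0, -279.0, 20.0]] [[281.1, 289.9], [328.2, 290.8]]
False 4.75 [ 543.5 -245.2    7.5] [0.3 0.  0.3]
```

```bash
python3 - <<'E'
from h import *
r=bot.movel([543.6,-225,8],max_speed=25)
s=bot.get_state();print(r,s['t'],s['tcp_pos'].round(1),s['contact_force'].round(1))
for n in("top","side"):cv2.imwrite(f"pics/{n}2.png",imaging.capture(n))
a=cv2.imread('pics/side2.png')[160:300,230:390];b=cv2.imread('pics/top2.png')[130:270,240:400]
cv2.imwrite('pics/c2.png',cv2.resize(np.hstack([a,b]),None,fx=2.5,fy=2.5,interpolation=cv2.INTER_CUBIC))
E
```

```text
False 5.7 [ 544.  -224.6    8.2] [-0.6 -1.2  0. ]
```

View pics/c2.png

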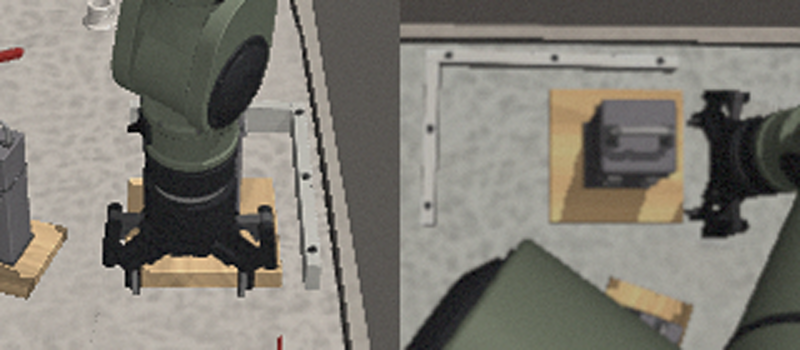

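```bash
python3 - <<'E'
from h import *
r=bot.movel([545.1,-130,8],max_speed=40,threshold=20)
s=bot.get_state();print(r,s['t'],s['tcp_pos'].round(1),s['contact_force'].round(1))
for n in("top","side"):cv2.imwrite(f"pics/{n}3.png",imaging.capture(n))
a=cv2.imread('pics/side3.png')[160:300,230:390];b=cv2.imread('pics/top3.png')[130:270,240:400]
cv2.imwrite('pics/c3.png',cv2.resize(np.hstack([a,b]),None,fx=2.5,fy=2.5,interpolation=cv2.INTER_CUBIC))
E
```

```text
False 8.325 [ 545.1 -129.7    8.1] [ 1.1 -4.4 -0.1]
```

View pics/c3.png

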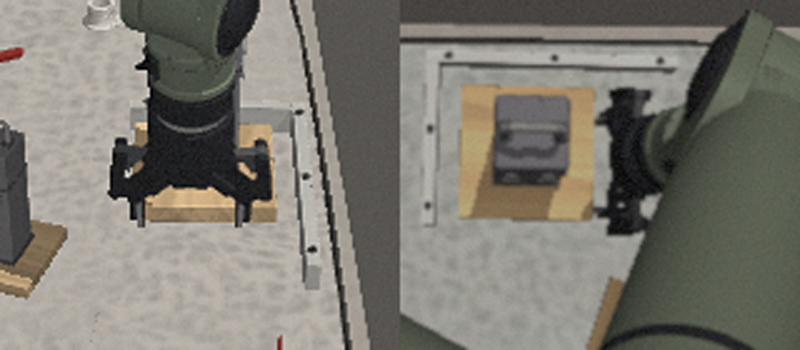

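```bash
python3 - <<'E'
from h import *
r=bot.movel([545.5,-98,8],max_speed=15,threshold=11)
s=bot.get_state();print(r,s['t'],s['tcp_pos'].round(1),s['contact_force'].round(1),s['wrist_torque'].round(2))
for n in("top","side"):cv2.imwrite(f"pics/{n}4.png",imaging.capture(n))
a=cv2.imread('pics/side4.png')[160:300,230:390];b=cv2.imread('pics/top4.png')[130:270,240:400]
cv2.imwrite('pics/c4.png',cv2.resize(np.hstack([a,b]),None,fx=2.5,fy=2.5,interpolation=cv2.INTER_CUBIC))
E
```

```text
True 10.0167 [ 545.5 -106.6    7.9] [ 0.7 -1.4  1.4] [-0.53 -0.02 -0.03]
```

View pics/c4.png

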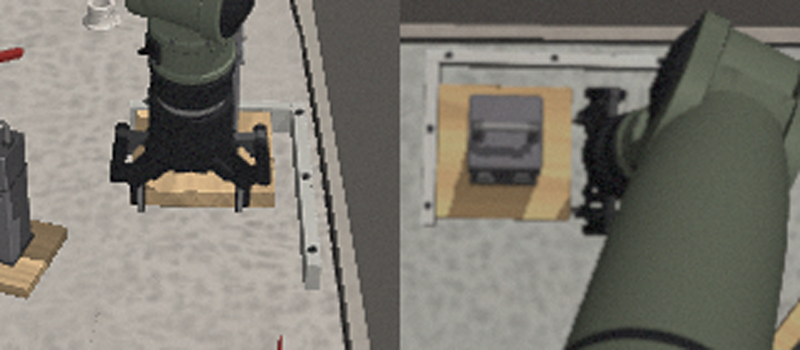

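```bash
python3 - <<'E'
from h import *
bot.movel([544,-200,8],max_speed=120)
bot.movel([520,-230,230],max_speed=200)
o=list(ori('x',-.015,.25))
bot.move_ptp([400,-170,250],o)
bot.move_ptp([425,-31,230],o)
bot.movel([435,-31,8],max_speed=130)
s=bot.get_state();print(s['t'],s['tcp_pos'].round(1),s['contact_force'].round(1))
for n in("top","side"):cv2.imwrite(f"pics/{n}5.png",imaging.capture(n))
a=cv2.imread('pics/side5.png')[160:300,230:390];b=cv2.imread('pics/top5.png')[130:270,240:400]
cv2.imwrite('pics/c5.png',cv2.resize(np.hstack([a,b]),None,fx=2.5,fy=2.5,interpolation=cv2.INTER_CUBIC))
E
```

```text
16.1917 [435.4 -31.2   8.5] [-0.5  0.  -0.8]
```

View pics/c5.png

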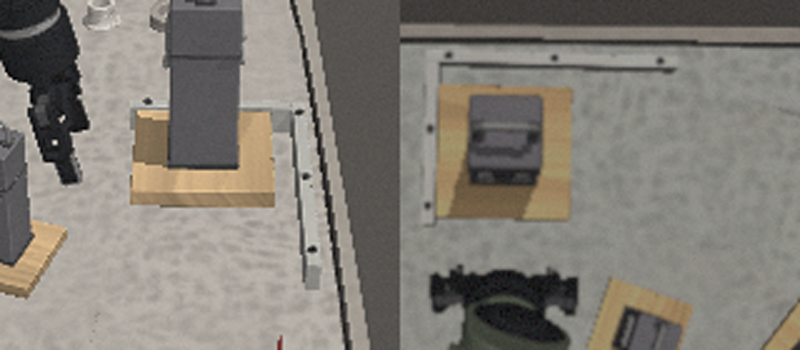

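View pics/side5.png

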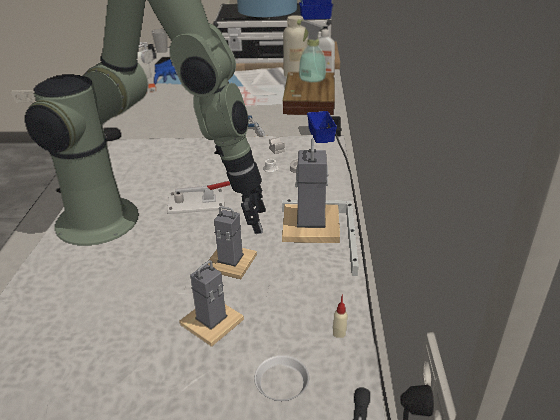

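```bash
python3 - <<'E'
from h import *
def st(r=None):
    s=bot.get_state();print(r,s['t'],s['tcp_pos'].round(1),s['contact_force'].round(1))
bot.movel([450,-38,8],max_speed=60);st()
st(bot.movel([483,-38.5,8],max_speed=25,threshold=15))
st(bot.movel([520,-39,8],max_speed=15,threshold=11))
for n in("top","side"):cv2.imwrite(f"pics/{n}6.png",imaging.capture(n))
a=cv2.imread('pics/side6.png')[160:300,230:390];b=cv2.imread('pics/top6.png')[130:270,240:400]
cv2.imwrite('pics/c6.png',cv2.resize(np.hstack([a,b]),None,fx=2.5,fy=2.5,interpolation=cv2.INTER_CUBIC))
E
```

```text
None 16.7167 [450.6 -38.3   8.1] [-0.1 -0.2  0.8]
False 18.1833 [482.1 -38.5   7.7] [-3.1 -0.5  1.5]
True 18.8 [481.6 -38.2   6.8] [-0.  -0.2  0.5]
```

View pics/c6.png

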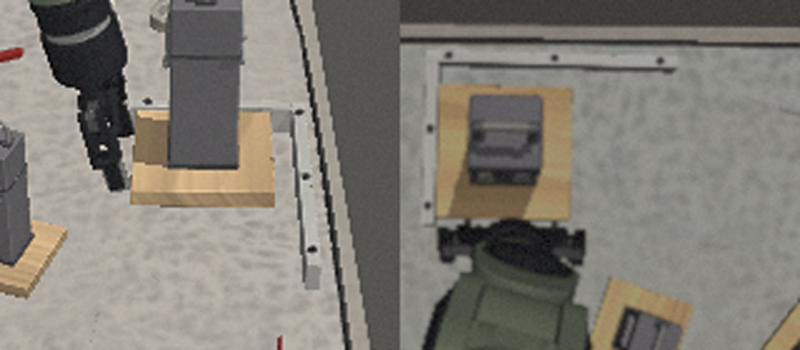

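```bash
python3 - <<'E'
from h import *
a=cv2.imread('pics/side6.png')[170:250,250:350];b=cv2.imread('pics/top6.png')[180:260,240:340]
cv2.imwrite('pics/c6b.png',cv2.resize(np.hstack([a,b]),None,fx=4,fy=4,interpolation=cv2.INTER_CUBIC))
E
```

```text
(no output)
```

View pics/c6b.png

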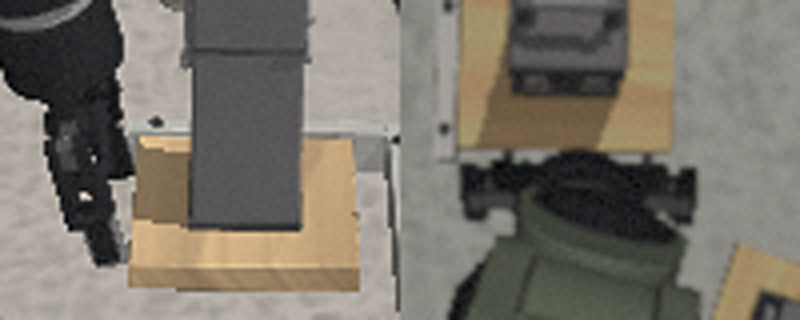

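```bash
python3 - <<'E'
from h import *
a=cv2.imread('pics/top5.png').astype(int);b=cv2.imread('pics/top6.png').astype(int)
for c in(275,300,315):
    print(c,[ (i[140:225,c,2]-i[140:225,c,0]).tolist()[16:30] for i in(a,b)],[ (i[212:222,c,2]-i[212:222,c,0]).tolist() for i in(a,b)])
print(ray2z('top',[[256,165],[256,217],[309,217],[309,165]],30).round(1))
print(ray2z('top',[[254.5,219],[250,219]],34).round(1))
E
```

```text
275 [[5, 5, 7, 7, 4, 4, 4, 16, 50, 65, 66, 45, 4, 0], [1, 5, 6, 6, 5, 4, 3, 18, 52, 65, 65, 48, 0, -1]] [[45, 44, 44, 47, 47, 20, 5, 6, 5, 9], [46, 47, 43, 47, 44, 21, 7, 6, 2, 5]]
300 [[3, 5, 5, 6, 5, 7, 5, 5, 23, 55, 62, 63, 63, 62], [0, 3, 3, 6, 8, 6, 6, 8, 25, 54, 64, 64, 64, 61]] [[60, 56, 62, 58, 59, 48, 14, 6, 8, 5], [59, 57, 58, 58, 58, 47, 19, 4, 5, 0]]
315 [[5, 4, 5, 6, 3, 9, 6, 7, 6, 6, 6, 5, 7, 6], [6, 2, 5, 4, 7, 6, 4, 4, 6, 6, 6, 5, 6, 9]] [[9, 8, 6, 7, 6, 6, 7, 6, 6, 5], [9, 7, 7, 10, 7, 8, 8, 6, 6, 7]]
[[ 620.9   36.8   30. ]
 [ 485.3   35.4   30. ]
 [ 486.4 -101.9   30. ]
 [ 621.9 -101.3   30. ]]
[[480.   39.   34. ]
 [479.9  50.6  34. ]]
```

The board hasn't moved: same edge pixels (rows 163 and 217) before and after. The push tripped at 11 N next to the left fence's end, so the opened finger linkage may have touched the fence. I'll back off, narrow the fingers and push closer to the middle.

```bash
python3 - <<'E'
from h import *
def st(r=None):
    s=bot.get_state();print(r,round(s['t'],2),s['tcp_pos'].round(1),s['contact_force'].round(1),s['wrist_torque'].round(2),round(s['opening'],2))
bot.movel([455,-38,12],max_speed=60);bot.grip(0.45);st()
bot.movel([466,-36,12],max_speed=40);st()
for i in range(6):
    x=469+3*i
    r=bot.movel([x,-36.2,12],max_speed=12,threshold=9);st(r)
    if r: break
for n in("top","side"):cv2.imwrite(f"pics/{n}7.png",imaging.capture(n))
a=cv2.imread('pics/side7.png')[170:250,250:350];b=cv2.imread('pics/top7.png')[160:240,240:340]
cv2.imwrite('pics/c7.png',cv2.resize(np.hstack([a,b]),None,fx=4,fy=4,interpolation=cv2.INTER_CUBIC))
E
```

```text
None 20.0 [455.  -38.   11.9] [-0.  -0.8 -0.4] [ 0.    0.24 -0.06] 0.45
None 20.43 [466.3 -35.9  12. ] [ 0.5  0.4 -0. ] [0.02 0.24 0.06] 0.45
False 20.83 [469.  -36.2  12. ] [-0.6  0.4 -0.1] [ 0.02  0.25 -0.04] 0.45
False 21.23 [472.1 -36.2  12. ] [ 0.2 -0.   0.2] [-0.01  0.22 -0.02] 0.45
False 21.63 [475.1 -36.2  12. ] [ 0.1  0.3 -0.3] [0.   0.25 0.05] 0.45
False 22.03 [478.1 -36.2  12. ] [-0.7  0.2 -0.6] [0.   0.24 0.03] 0.45
False 22.43 [479.2 -36.   11.4] [-4.8 -1.1  2.9] [-0.12  1.14 -0.02] 0.45
False 22.83 [480.6 -35.8  10.8] [-8.1 -1.4  4.5] [-0.13  1.65  0.01] 0.45
```

View pics/c7.png

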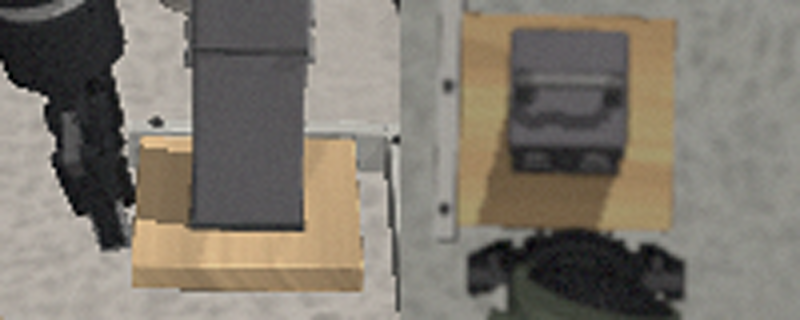

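The fingers are on the board's edge at about 8 N. The arm gives and sinks a little, which presses the board down (Fz +4.5). I'll raise the commanded z to remove that and continue.

```bash
python3 - <<'E'
from h import *
def st(r=None):
    s=bot.get_state();print(r,round(s['t'],2),s['tcp_pos'].round(1),s['contact_force'].round(1),round(s['opening'],2));return s
bot.movel([482,-36,13],max_speed=12);z=13.
s=st()
x=482.
for i in range(6):
    x+=3; fz=s['contact_force'][2]; z=min(max(z+np.clip(.25*fz,-1,1),11),16)
    r=bot.movel([x,-36.2,z],max_speed=12,threshold=10);s=st(r)
    if r or s['contact_force'][0]<-13: break
for n in("top","side"):cv2.imwrite(f"pics/{n}8.png",imaging.capture(n))
a=cv2.imread('pics/side8.png')[170:250,250:350];b=cv2.imread('pics/top8.png')[150:230,240:340]
cv2.imwrite('pics/c8.png',cv2.resize(np.hstack([a,b]),None,fx=4,fy=4,interpolation=cv2.INTER_CUBIC))
E
```

```text
None 23.27 [480.6 -35.7  12.4] [-5.6  0.3 -1. ] 0.45
False 23.67 [484.6 -36.1  12.5] [-3.9 -0.3 -1.8] 0.45
False 24.07 [487.6 -36.2  12.2] [-5.7 -0.6  1.9] 0.45
False 24.47 [491.4 -36.3  12.9] [-3.  -0.4 -2. ] 0.45
False 24.87 [493.5 -36.2  12.2] [-6.7 -0.4  2.9] 0.45
False 25.27 [497.3 -36.3  13. ] [-3.2  0.2 -2.2] 0.45
False 25.68 [500.  -36.2  12.4] [-4.1 -0.7 -1.6] 0.45
```

View pics/c8.png

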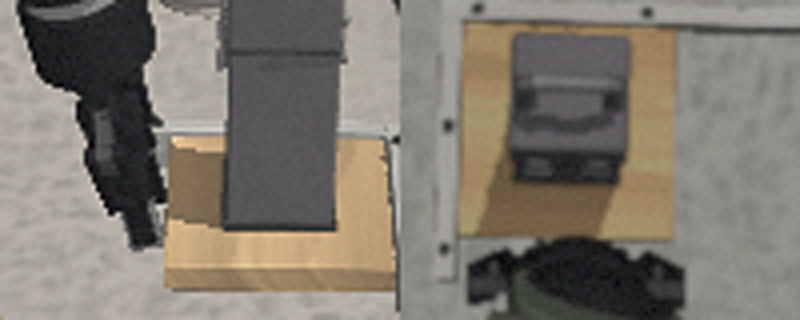

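```bash
python3 - <<'E'
from h import *
def st(r=None):
    s=bot.get_state();print(r,round(s['t'],2),s['tcp_pos'].round(1),s['contact_force'].round(1));return s
z=12.7;s=st();x=500.
for i in range(9):
    x+=2; fz=s['contact_force'][2]; z=min(max(z+np.clip(.2*fz,-.7,.7),11),15)
    r=bot.movel([x,-36.2,z],max_speed=10,threshold=14);s=st(r)
    if r or s['contact_force'][0]<-13: break
for n in("top","side"):cv2.imwrite(f"pics/{n}9.png",imaging.capture(n))
a=cv2.imread('pics/side9.png')[170:250,260:360];b=cv2.imread('pics/top9.png')[140:220,240:340]
cv2.imwrite('pics/c9.png',cv2.resize(np.hstack([a,b]),None,fx=4,fy=4,interpolation=cv2.INTER_CUBIC))
E
```

```text
None 25.78 [500.1 -36.2  12.4] [-4.  -0.6 -1.4]
False 26.13 [501.1 -36.1  12.2] [-7.  -0.5  0.8]
False 26.48 [501.3 -36.1  12.1] [-12.5  -0.9   8.1]
False 26.84 [501.3 -36.1  12.1] [-16.1  -0.7   9.8]
```

View pics/c9.png

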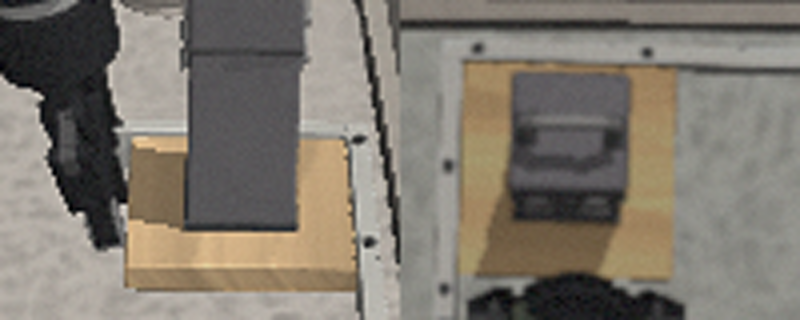

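Stalled at TCP x 501.3 with 16 N, so the board is against the far fence. I'll back off and check the left gap, then go round for a gentle +y nudge.

```bash
python3 - <<'E'
from h import *
def st(r=None):
    s=bot.get_state();print(r,round(s['t'],2),s['tcp_pos'].round(1),s['contact_force'].round(1));return s
bot.movel([498,-36.2,12.5],max_speed=20)
bot.movel([440,-36,14],max_speed=100)
bot.movel([415,-50,240],max_speed=200)
bot.move_ptp([400,-190,250],list(ori('x',-.015,.25)))
o=list(ori('y',-.015,.25))
bot.move_ptp([520,-240,230],o)
st()
for n in("top","side"):cv2.imwrite(f"pics/{n}10.png",imaging.capture(n))
a=cv2.imread('pics/side10.png')[170:250,260:360];b=cv2.imread('pics/top10.png')[140:220,240:340]
cv2.imwrite('pics/c10.png',cv2.resize(np.hstack([a,b]),None,fx=4,fy=4,interpolation=cv2.INTER_CUBIC))
E
```

```text
None 31.55 [ 520.  -239.1  230.1] [-0.7  0.4  0.4]
```

View pics/c10.png

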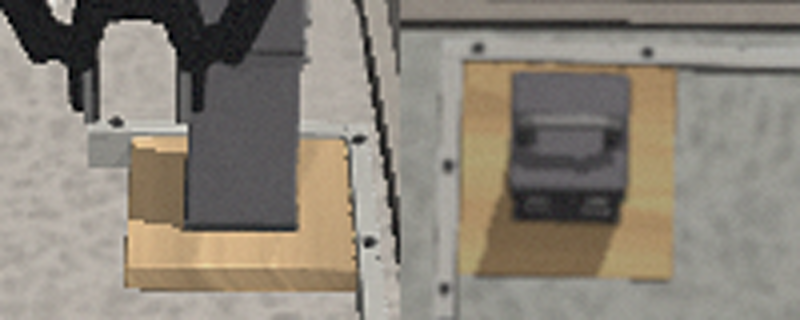

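```bash
python3 - <<'E'
from h import *
def st(r=None):
    s=bot.get_state();print(r,round(s['t'],2),s['tcp_pos'].round(1),s['contact_force'].round(1),s['opening'].round(2));return s
bot.movel([570,-185,200],max_speed=150)
bot.movel([572,-160,12],max_speed=130)
bot.movel([573,-116,12],max_speed=60);s=st();y=-116.;z=12.
for i in range(9):
    y+=2; z=min(max(z+np.clip(.2*s['contact_force'][2],-.7,.7),11),15)
    r=bot.movel([573,y,z],max_speed=10,threshold=11);s=st(r)
    if r or s['contact_force'][1]<-11: break
for n in("top","side"):cv2.imwrite(f"pics/{n}11.png",imaging.capture(n))
a=cv2.imread('pics/side11.png')[170:250,260:360];b=cv2.imread('pics/top11.png')[140:220,240:340]
cv2.imwrite('pics/c11.png',cv2.resize(np.hstack([a,b]),None,fx=4,fy=4,interpolation=cv2.INTER_CUBIC))
E
```

```text
Traceback (most recent call last):
AttributeError: 'float' object has no attribute 'round'
```

```bash
python3 - <<'E'
from h import *
def st(r=None):
    s=bot.get_state();print(r,round(s['t'],2),s['tcp_pos'].round(1),s['contact_force'].round(1));return s
s=st();y=-116.;z=12.
for i in range(9):
    y+=2; z=min(max(z+np.clip(.2*s['contact_force'][2],-.7,.7),11),15)
    r=bot.movel([573,y,z],max_speed=10,threshold=11);s=st(r)
    if r or s['contact_force'][1]<-11: break
for n in("top","side"):cv2.imwrite(f"pics/{n}11.png",imaging.capture(n))
a=cv2.imread('pics/side11.png')[170:250,260:360];b=cv2.imread('pics/top11.png')[140:220,240:340]
cv2.imwrite('pics/c11.png',cv2.resize(np.hstack([a,b]),None,fx=4,fy=4,interpolation=cv2.INTER_CUBIC))
E
```

```text
None 34.83 [ 573.2 -116.2   12. ] [ 0.6 -0.3 -1.1]
False 35.17 [ 573.  -114.1   11.7] [-0.5  0.2  0.2]
False 35.52 [ 573.  -111.9   11.8] [-0.   0.  -0.6]
False 35.88 [ 573.  -110.    11.7] [ 0.1 -0.2 -0. ]
False 36.23 [ 573.1 -109.7   11.7] [-1.  -5.7  0.9]
False 36.58 [ 573.1 -109.5   11.8] [-2.2 -9.6 -0.4]
False 36.92 [ 573.1 -109.4   11.8] [ -3.2 -14.4   1.7]
```

View pics/c11.png

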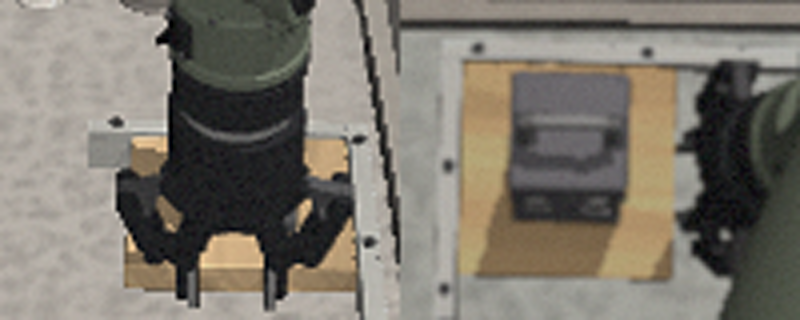

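The force rose stiffly with only 0.3–0.6 mm of travel, so the left side was already seated. Now I'll retreat and do the final check.

```bash
python3 - <<'E'
from h import *
bot.movel([573,-112,12],max_speed=15)
bot.movel([570,-175,14],max_speed=100)
bot.movel([520,-240,230],max_speed=150)
bot.move_ptp([330,-420,260],list(ori('y',-.015,.25)))
bot.dwell(.5)
s=bot.get_state();print(s['t'],s['tcp_pos'].round(),s['contact_force'].round(1))
for n in("top","side"):cv2.imwrite(f"pics/{n}12.png",imaging.capture(n))
a=cv2.imread('pics/side12.png')[140:260,250:370];b=cv2.imread('pics/top12.png')[140:260,230:350]
cv2.imwrite('pics/c12.png',cv2.resize(np.hstack([a,b]),None,fx=3.3,fy=3.3,interpolation=cv2.INTER_CUBIC))
for n in("top","side"):
    d=cv2.absdiff(cv2.imread(f'pics/{n}0.png'),cv2.imread(f'pics/{n}12.png'))
    cv2.imwrite(f'pics/d{n}.png',cv2.convertScaleAbs(d,alpha=3))
E
```

```text
41.7083 [ 330. -420.  260.] [0.2 0.5 0.4]
```

View pics/c12.png

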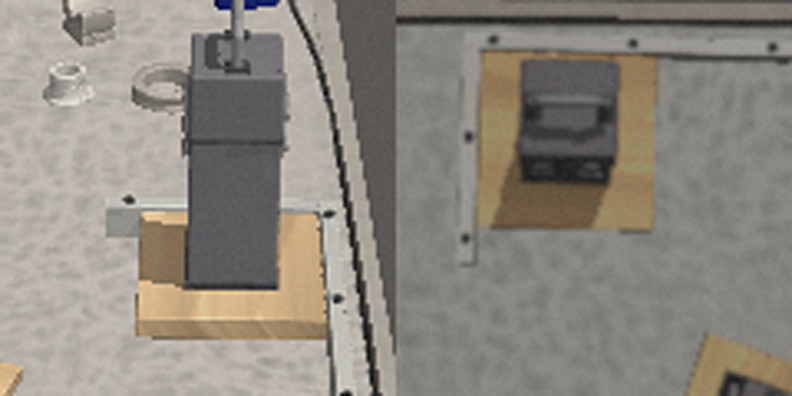

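View pics/dtop.png

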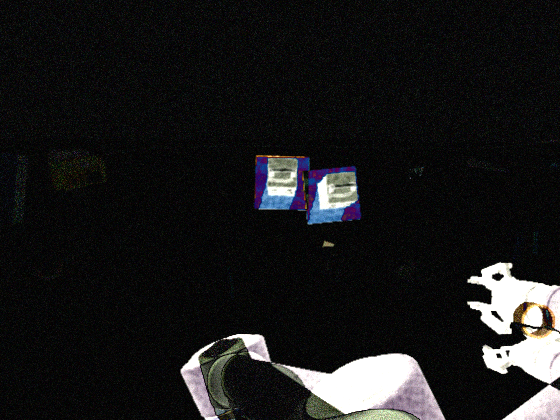

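View pics/side12.png

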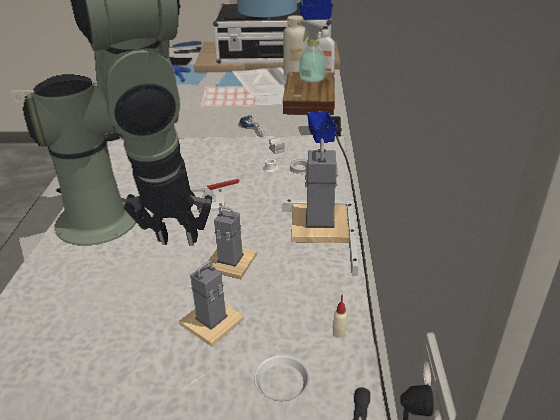

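Top view (board corners about (256,156) to (308,209)): the board is flush on both fences and standing upright. The difference image shows only the case, the arm and shadow changes, so everything else is where it was.

```bash
python3 -c "
from bench import bot
print(bot.sign_off(), bot.get_state()['t'])"
```

```text
the job is handed in; nothing more can be done
the job is handed in; nothing more can be done
```

The large case now stands with its base board flush against both fences of the corner stop, and the job was handed in at about 42 s. I slid it with two finger contacts on the board's edge only: +y to the left fence, +x to the far fence, then a gentle +y check nudge.

- **Seating:** at the far fence the push stalled at about 16 N. At the left fence it stalled at about 14 N after roughly half a millimetre of travel, so that side was already seated. Both final pictures show no visible gap and the case upright.
- **Surroundings:** before and after images show the small parts and the two smaller cases where they were.
- **One stopped push:** my first +x push stopped at the 11 N threshold with the board unmoved. The arm was sinking slightly and pressing the board down. I narrowed the fingers and adjusted the height, and it then slid at 3–7 N.
- **Camera disagreement:** the two cameras differed by about 5 mm in absolute x but agreed within 2 mm on the case relative to the stop, so I seated the board by contact force.

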